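# Show the stirrer propeller to the inspection camera

### The job

Take the four-bladed propeller stirrer off the draining rack and hold it up to the inspection camera for a blade check: propeller end towards the lens, shaft in line with the camera's line of sight, propeller in the middle of the view with its nose 100 mm in front of the lens. Finish while holding it there steadily in the gripper; do not touch the camera or its stand, and leave the other two stirrers, the beaker and the bottle where they are.

Things in the scene. Friction and masses are not known exactly. Their poses are not given: they have to be found in the camera images.
- propeller_stirrer: The part to show: steel stirrer, round shaft 10 mm thick, propeller of four pitched blades (50 mm across) on an 18 mm hub at one end; 283 mm long, 0.17 to 0.29 kg. Lies level and loose in the rack. Origin on the shaft axis at the centre of mass, midway between the rack's end plates, 115 mm from the propeller's nose and 168 mm from the tail end. x: along the shaft towards the propeller.
- propeller_nose (a point): Centre of the front face of the propeller's hub, the foremost point of the stirrer: 115 mm from the stirrer's origin along its x.
- camera_lens (a point): Centre of the front glass of the inspection camera: white barrel 36 mm thick, 112 mm long, grey ring light 56 mm across at its front, clamped on a retort stand. x is the line of sight, out of the lens away from the camera, 9 to 29 degrees below level; y is level, z completes it upwards. The lens is 0.24 to 0.33 m above the bench; place, height and tilt vary.
- camera_stand: Retort stand carrying the camera, fixed: grey base plate 200 x 130 x 10 mm, 12 mm steel rod 0.5 m tall. Origin on the bench at the rod's foot; x is the level heading in which the camera looks; the camera sits on a side arm 100 mm to the rod's +y side. The plate spans x -60 to 140 mm, y -30 to 100 mm.
- stirrer_rack: Blue draining rack, fixed: tray (x -105 to 145 mm, y +-125 mm, rim 18 mm high) and two notched end plates at x -70 and 70 mm, 10 mm thick, 98 mm high. Origin at bench height midway between them. Three open notches, 13 mm wide, at y -75, 0, 75 mm; stirrers lie along x, axis 85 mm up, impellers beyond the +x plate, in any order. Between the plates shafts are free, 77 mm above the tray.
- disc_stirrer: Bystander: the same shaft with a round toothed disc 56 mm across; lies in another notch; origin on the shaft axis midway between the plates, x towards the disc.
- paddle_stirrer: Bystander: the same shaft with a flat paddle 36 x 60 x 3 mm; lies in another notch; origin on the shaft axis midway between the plates, x towards the paddle.
- beaker: Bystander: glass beaker, 70 mm in diameter, 90 mm high, standing loose on the bench; origin at the centre of its underside.
- reagent_bottle: Bystander: white plastic bottle with a red cap, 60 mm in diameter, about 150 mm high, standing loose on the bench; origin at the centre of its underside.

How it is judged:
On the way:
1. the propeller stirrer is held by the fingers, lifted clear of the rack's notches (contact force between the fingers and propeller_stirrer above 1 N and z of propeller_stirrer in the frame of stirrer_rack above 0.115 m and contact force between propeller_stirrer and stirrer_rack below 0.1 N), for 0.2 s.
At the end, for the whole second after the job is handed in: Held still by the fingers alone, off the rack: propeller nose 80 to 120 mm in front of the lens, within 13 mm of the line of sight sideways and up or down, shaft within 8 degrees of it, propeller towards the lens; other stirrers moved under 15 mm, beaker and bottle under 20 mm, lens under 6 mm (x of propeller_nose in the frame of camera_lens between 0.08 and 0.12 m and y of propeller_nose in the frame of camera_lens between -0.013 and 0.013 m and z of propeller_nose in the frame of camera_lens between -0.013 and 0.013 m and angle between the x axis of propeller_stirrer and the x axis of camera_lens, either way round below 0.14 rad and x of propeller_stirrer in the frame of camera_lens above 0.18 m and contact force between the fingers and propeller_stirrer above 1 N and contact force between propeller_stirrer and stirrer_rack below 0.1 N and contact force between propeller_stirrer and camera_stand below 0.1 N and height (world z) of propeller_stirrer above 0.1 m and linear speed of propeller_stirrer below 0.02 m/s and angular speed of propeller_stirrer below 0.1 rad/s and distance of each of disc_stirrer, paddle_stirrer from where it was at the start of the episode below 0.015 m and distance of each of beaker, reagent_bottle from where it was at the start of the episode below 0.02 m and distance of camera_lens from where it was at the start of the episode below 0.006 m); the arm keeps its last pose, push and grip.
It fails at once if the camera or its stand is touched (more than 1 N) (contact force between camera_stand and anything else above 1 N).
It fails at once if the camera is shifted by more than 6 mm (distance of camera_lens from where it was at the start of the episode above 0.006 m).
It fails at once if another stirrer is shifted by more than 15 mm (distance of any of disc_stirrer, paddle_stirrer from where it was at the start of the episode above 0.015 m).
It fails at once if the beaker or the bottle is shifted by more than 20 mm or tipped (distance of any of beaker, reagent_bottle from where it was at the start of the episode above 0.02 m or angle between any of beaker, reagent_bottle's own z axis and vertical above 0.3 rad).
It also fails if it takes over 32 s, if anything falls off the work surface, if the arm or the gripper's body presses on something with over 40 N, if the wrist force passes 120 N, or if a joint passes its speed limit or range.

### The arm

A 7-joint arm with a two-finger parallel gripper is mounted at the origin on the work surface. World frame = base frame: x ahead of the robot, y to its left, z up, the work surface at z = 0. Lengths are in m, angles in rad, forces in N, time in s.
With the tool pointing down it reaches from about 0.35 to 0.775 m from the base axis. Payload 3.1 kg.
Tool frame: the origin (TCP) lies at the very end of the fingers, on their centre line; the grasp point (between the pads) lies 19 mm behind it (grip_point_offset is the distance from the TCP to the grasp point, in m); z points along the fingers, y is the direction in which the jaws open and shut (so a half turn about z gives the same grasp; the last joint's range is limited). The gripper opens to 85 mm and grips with 20 to 120 N. Pads are 22 mm wide; open, the fingers measure 114 mm over their backs; the gripper's body (76 mm by 85 mm) begins 54 mm behind the grasp point. The pads swing forward as they close: fully open they stand 13 mm farther back than shut.
Start: joints at [1.179, 0.311, 0.014, 1.512, -0.004, 1.319, -0.027], TCP at [0.189, -0.517, 0.231] pointing down, gripper open.
Joint ranges: [-2.7, 2.7], [-0.3, 1.91], [-1.27, 1.3], [0.12, 2.57], [-1.44, 4.58], [0.2, 2.03], [-3.05, 3.05]. Speed limits (rad/s): [2.79, 2.79, 3.14, 3.14, 3.14, 3.14, 3.14].

### API

Orientations are given as a unit quaternion [x, y, z, w].
In Python, from rig import * gives the robot as it stands.
- The arm moves only by the tool play_rows, never from a script. Its argument "commands" is a list of rows, each an object with "angular": the turn, a rotation vector about the world's x, y, z in rad, a list of three; "offset": the shift along the world's x, y, z in cm, a list of three; "claw": the gripper command: -1 is shut, 1 is fully open, values between are in proportion. In form: [{"angular": [rx, ry, rz], "offset": [tx, ty, tz], "claw": claw}, ...]. A call has 1 to 5 rows; each row is the pose to reach, as a shift and turn from the pose commanded when the call began; what a row does not reach only later rows make up. A row lasts 1/12 s, in which the tool goes at most 41.7 mm and 7.16 degrees, less where a joint would pass 70% of its speed; a pose out of reach is approached as far as the arm can. A call with a gripper value outside its range is refused whole. The fingers move at their own pace and stop on an object; "squeeze" is the grip in N (left out, the last holds). Time passes only in rows, so rows that repeat a pose let the fingers close. It gives the time, the measured TCP pose, the force and the opening at its end, in the units of the state.
- read_state(): the state, without advancing time (a new reading comes with each control period).
- snapshot(name): name is "side" or "top" or "wrist"; returns a dict with "pixels" (480x640x3 uint8, blue, green, red), "K" (3x3 intrinsics, pixels), "pose" (4x4, takes a point from camera to world coordinates); the wrist camera has in their place "T_tool_cam" (4x4, takes a point from camera to tool coordinates, whose origin is the TCP and whose axes are the flange's). Camera axes: x right, y down, z forward; pixel columns grow to the right and rows downward; lengths in m; the calibration is good to about 2 mm. The wrist camera is an equidistant fisheye: a pixel r from the principal point sees the ray r / f radians off the axis. A picture is of the moment at which its call begins: read the wrist's pose just before it. There is no depth.
- sign_off(): hands the job in, once; it reports no verdict.
Trained networks look in a picture, given as the dict that the camera call returned (one of the last four; its "shot" number tells which), for a name from the list of things; names that differ only in an ending like _2 or _b are one class to them, and where a whole thing is asked for, a point or a joint stands for the part that bears it (a point fixed in the world has none). Each returns a list of dicts, best first, with "conf" (0 to 1); they miss things now and then, are a little off and sometimes report something else, mostly with a low value. They report only what shows in the picture. A call takes as long as a camera call.
- boxes_of(thing, picture): "bbox" ([left, top, right, bottom] in pixels, round what is visible of it).
- tip_of(thing, picture): "pixel" ([column, row] in pixels: a listed point, or the origin of a listed thing).
The state is a dict: "clock": time; "q": joint angles; "dq": joint speeds; "joint_torque": joint torques, N m; "ee_pos": TCP position; "eef_rot": TCP orientation; "wrist_force": force on the tool from outside, world axes, zero at the start; "torque": the same for the moment, N m; "finger_gap": finger opening in m.
Only numpy, scipy, OpenCV 4.12 (cv2) and the standard library are available. Lean on these libraries where they do the work, as an engineer would, in place of code of your own. Each camera call takes 0.05 s, during which the arm holds its last target. There are 200 camera calls.

## Working session

There is one attempt and no reset: what is moved stays moved. The work goes in short steps, Python scripts to look and compute and a tool call to move; the robot and the scene stay as the last step left them, time stands still between calls to the robot, and variables do not carry over. Pictures are saved under pics/ and viewed, on a budget of 10 in all, crops included, one or two more only if the job needs it, and the job is handed in when it is done.

Besides the shell and the picture viewer there is one more tool, called after ">>>" as name([rows], argument=value, ...), one row to a line, values as JSON. play_rows: Moves the arm, as the interface text tells. Its arguments: {"type":"object","properties":{"commands":{"type":"array"},"squeeze":{"type":"number"}},"required":["commands"]}

```bash
ls; mkdir -p pics
cat > h.py <<'E'
from rig import *
import numpy as np, cv2
from scipy.spatial.transform import Rotation as R
E
python3 - <<'E'
from h import *
s=read_state(); print({k:np.round(v,3).tolist() for k,v in s.items()})
for n in ("side","top"):
    p=snapshot(n); cv2.imwrite(f"pics/{n}0.png",p["pixels"])
    print(n,p["K"].tolist() if hasattr(p["K"],'tolist') else p["K"],np.round(p["pose"],4).tolist())
    for t in ("propeller_stirrer","propeller_nose","camera_lens","camera_stand","stirrer_rack","disc_stirrer","paddle_stirrer","beaker","reagent_bottle"):
        try:
            print(t,[(np.round(d["pixel"],1).tolist(),round(d["conf"],2)) for d in tip_of(t,p)[:2]],[(np.round(d["bbox"]).tolist(),round(d["conf"],2)) for d in boxes_of(t,p)[:1]])
        except Exception as e: print(t,e)
E
```

```text
pics
{'clock': 0.0, 'q': [1.179, 0.312, 0.014, 1.513, -0.004, 1.319, -0.027], 'dq': [-0.001, -0.0, 0.0, 0.002, 0.0, -0.0, 0.0], 'joint_torque': [0.0, -37.992, 0.146, -23.059, 0.012, 0.014, 0.0], 'ee_pos': [0.188, -0.516, 0.23], 'eef_rot': [0.985, 0.174, -0.0, -0.001], 'wrist_force': [-0.23, -1.207, -0.116], 'torque': [-0.027, -0.083, 0.026], 'finger_gap': 0.085}
side [[490.518103728703, 0.0, 323.94671171371004], [0.0, 490.518103728703, 248.01181621188886], [0.0, 0.0, 1.0]] [[0.949, -0.2034, 0.2407, 0.3722], [-0.3145, -0.6596, 0.6826, -0.7802], [0.0199, -0.7236, -0.69, 0.9053], [0.0, 0.0, 0.0, 1.0]]
propeller_stirrer [([259.0, 202.9], 0.69)] [([197.0, 187.0, 301.0, 223.0], 0.94)]
propeller_nose [([294.9, 190.2], 0.97)] [([197.0, 184.0, 297.0, 222.0], 0.75)]
camera_lens [([316.4, 341.9], 0.61)] [([300.0, 327.0, 417.0, 398.0], 0.95)]
camera_stand [([383.2, 455.1], 0.95)] [([300.0, 261.0, 428.0, 479.0], 0.83)]
stirrer_rack [([261.0, 224.2], 0.76)] [([208.0, 169.0, 325.0, 266.0], 0.59)]
disc_stirrer [([248.2, 190.3], 0.89)] [([191.0, 172.0, 287.0, 203.0], 0.65)]
paddle_stirrer [([267.7, 2
[... 563 characters left out ...]
57.0], 0.57)]
propeller_nose [([167.6, 227.4], 0.88), ([184.0, 280.9], 0.26)] [([155.0, 226.0, 183.0, 357.0], 0.96)]
camera_lens [([487.4, 282.7], 0.58)] [([487.0, 203.0, 575.0, 298.0], 0.84)]
camera_stand [([479.7, 241.5], 0.98), ([171.7, 276.5], 0.16)] [([421.0, 200.0, 593.0, 302.0], 0.74)]
stirrer_rack [([185.8, 276.9], 0.88)] [([115.0, 208.0, 238.0, 335.0], 0.84)]
disc_stirrer [([141.4, 282.5], 0.65), ([166.3, 227.0], 0.53)] [([120.0, 230.0, 145.0, 362.0], 0.83)]
paddle_stirrer [([209.0, 272.0], 0.85)] [([197.0, 216.0, 219.0, 350.0], 0.62)]
beaker [([276.9, 191.6], 0.78)] [([258.0, 170.0, 293.0, 209.0], 0.82)]
reagent_bottle [([349.4, 187.7], 0.84)] [([336.0, 168.0, 364.0, 202.0], 0.63)]
```

```bash
cat >> h.py <<'E'
def ray(p,px):
    K=np.array(p["K"]);T=np.array(p["pose"]);d=T[:3,:3]@np.linalg.solve(K,[px[0],px[1],1.]);return T[:3,3],d/np.linalg.norm(d)
def atz(p,px,z):
    o,d=ray(p,px);return o+d*(z-o[2])/d[2]
def tri(ps,pxs):
    A=np.zeros((3,3));b=np.zeros(3);rs=[ray(p,x) for p,x in zip(ps,pxs)]
    for o,d in rs:
        M=np.eye(3)-np.outer(d,d);A+=M;b+=M@o
    X=np.linalg.solve(A,b);return X,[round(1000*float(np.linalg.norm(np.cross(X-o,d))),1) for o,d in rs]
E
python3 - <<'E'
from h import *
S=snapshot("side");T=snapshot("top")
def b(t,p): 
    r=tip_of(t,p); return r[0]["pixel"] if r else None
for t,z in (("propeller_stirrer",.085),("propeller_nose",.085),("camera_lens",None),("camera_stand",0),("stirrer_rack",0),("disc_stirrer",.085),("paddle_stirrer",.085),("beaker",0),("reagent_bottle",0)):
    a,c=b(t,S),b(t,T)
    if a is None or c is None: print(t,a,c);continue
    X,e=tri([S,T],[a,c]); print(t,a,c,np.round(X,3),e, np.round([atz(S,a,z),atz(T,c,z)],3).tolist() if z is not None else "")
a=S["pixels"];c=T["pixels"]
cv2.imwrite("pics/c1.png",np.hstack([cv2.resize(a[160:480,180:440],(487,600)),cv2.resize(c[140:380,100:600],None,fx=.6,fy=.6)[:0].reshape(0,300,3) if 0 else np.zeros((600,1,3),np.uint8)]))
cv2.imwrite("pics/c2.png",cv2.resize(c[150:380,100:610],(800,361),interpolation=cv2.INTER_CUBIC))
E
```

```text
propeller_stirrer [259.1, 202.1] [169.0, 280.0] [0.546 0.263 0.076] [4.3, 4.3] [[0.549, 0.252, 0.085], [0.541, 0.261, 0.085]]
propeller_nose [297.0, 189.1] [165.5, 227.3] [0.657 0.267 0.094] [1.6, 1.6] [[0.661, 0.278, 0.085], [0.656, 0.269, 0.085]]
camera_lens [317.2, 341.4] [489.6, 281.1] [ 0.513 -0.363  0.29 ] [0.6, 0.6] 
camera_stand [379.6, 453.6] None
stirrer_rack [260.1, 225.8] [184.3, 277.9] [0.547 0.249 0.004] [2.3, 2.3] [[0.546, 0.254, 0.0], [0.55, 0.249, 0.0]]
disc_stirrer [248.7, 187.7] None
paddle_stirrer [268.0, 218.4] [206.2, 271.1] [0.557 0.182 0.083] [1.4, 1.4] [[0.555, 0.179, 0.085], [0.558, 0.181, 0.085]]
beaker [360.4, 266.9] [280.2, 192.6] [ 0.75   0.022 -0.001] [6.0, 6.0] [[0.756, 0.021, 0.0], [0.744, 0.023, 0.0]]
reagent_bottle [251.3, 189.9] [349.3, 187.7] [ 0.566 -0.112  0.423] [92.8, 92.8] [[0.557, 0.424, 0.0], [0.751, -0.139, 0.0]]
```

View pics/c1.png

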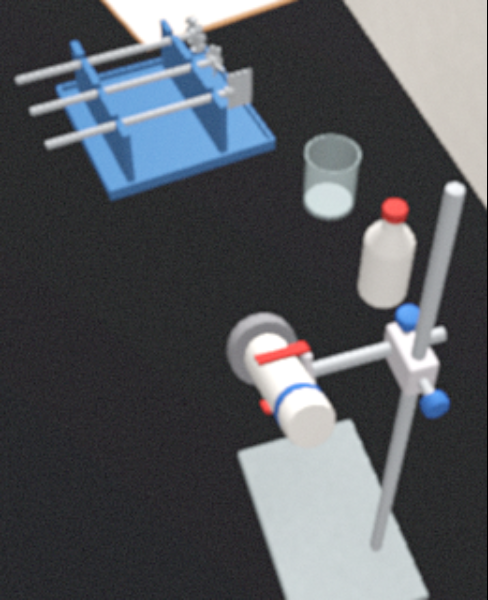

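View pics/c2.png

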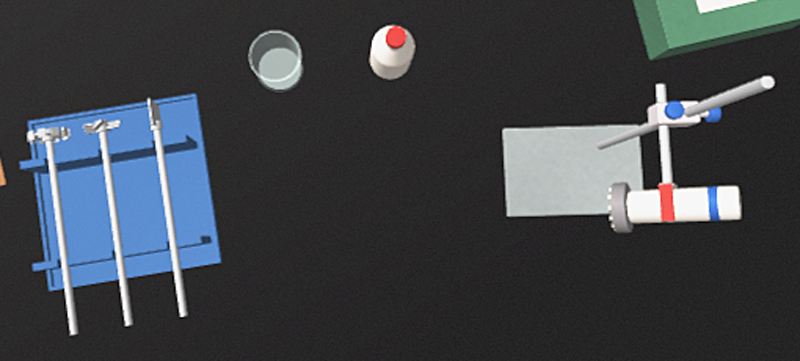

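The top view shows the rack at the left with the propeller stirrer in the middle notch: nose at about (162,231), tail at about (181,357), full frame. The camera looks along +y, and its barrel's back end is at about (572,279). In the side view the back end is at about (345,386). Next I'll refine these by segmenting the barrel.

Run:
```python
from h import *
acc={}
for i in range(5):
    for n in ("side","top"):
        p=snapshot(n); P=p
        if n=="side":S=p
        else:T=p
        for t in ("camera_lens","camera_stand","propeller_nose","propeller_stirrer"):
            r=tip_of(t,p)
            if r and r[0]["conf"]>.4: acc.setdefault((t,n),[]).append(r[0]["pixel"])
m={k:np.median(v,0) for k,v in acc.items()}
for k,v in acc.items(): print(k,len(v),m[k],np.std(v,0).round(1))
for t in ("camera_lens","camera_stand","propeller_nose","propeller_stirrer"):
    if (t,"top") in m and (t,"side") in m:
        X,e=tri([S,T],[m[t,"side"],m[t,"top"]]);print(t,X.round(4),e)
print("propeller z=.085 top",atz(T,m["propeller_nose","top"],.085).round(4),atz(T,m["propeller_stirrer","top"],.085).round(4),"tail",atz(T,[181,356.5],.085).round(4))
print("stand",atz(S,m["camera_stand","side"],0).round(3))
X,e=tri([S,T],[(345.5,386.7),(571.6,279.4)]);print("barrel back",X.round(4),e)
a=cv2.resize(S["pixels"][315:405,285:375],(540,540),interpolation=cv2.INTER_CUBIC)
cv2.imwrite("pics/c3.png",a)
b=cv2.resize(T["pixels"][250:310,475:585],(770,420),interpolation=cv2.INTER_CUBIC)
cv2.imwrite("pics/c4.png",b)
```

```text
('camera_lens', 'side') 5 [315.8 341.1] [ 8.1 61.7]
('camera_stand', 'side') 5 [380.2 452.8] [1.1 1.8]
('propeller_nose', 'side') 5 [295.6 189.6] [0.9 0.6]
('propeller_stirrer', 'side') 4 [258.85 202.3 ] [1.7 0.7]
('camera_lens', 'top') 5 [488.5 281.2] [1.4 0.3]
('camera_stand', 'top') 5 [480.5 243.1] [0.8 1.3]
('propeller_nose', 'top') 5 [166.3 226.3] [1.4 0.8]
('propeller_stirrer', 'top') 5 [169.8 278.9] [12.6  1.5]
camera_lens [ 0.5124 -0.3612  0.2888] [1.4, 1.4]
camera_stand [ 0.6133 -0.4395 -0.0025] [1.6, 1.6]
propeller_nose [0.6557 0.2656 0.0935] [1.6, 1.6]
propeller_stirrer [0.5468 0.2615 0.077 ] [2.7, 2.7]
propeller z=.085 top [0.6586 0.2677 0.085 ] [0.5437 0.2597 0.085 ] tail [0.3785 0.2354 0.085 ]
stand [ 0.614 -0.441  0.   ]
barrel back [ 0.5116 -0.4801  0.3494] [0.5, 0.5]
```

View pics/c3.png

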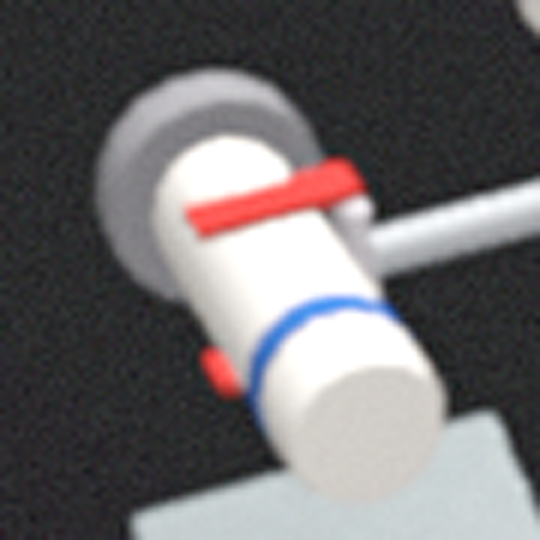

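View pics/c4.png

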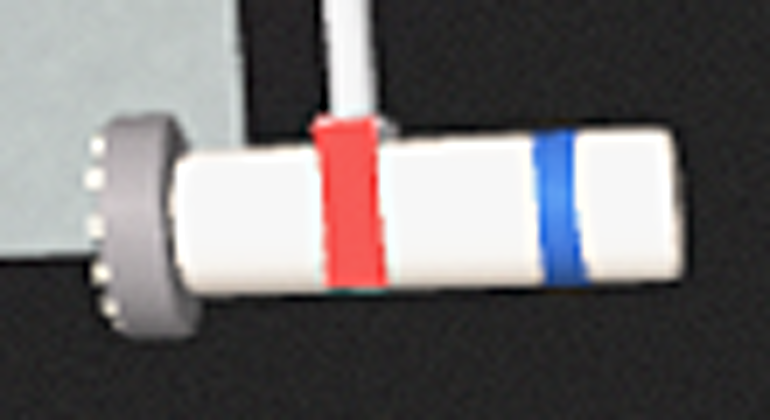

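Run:
```python
from h import *
S=snapshot("side");T=snapshot("top")
X,e=tri([S,T],[(347,387.2),(572.1,279.3)]);print("back",X.round(4),e)
L=np.array([.5124,-.3612,.2888]);d=L-X;print(np.linalg.norm(d),"tilt",np.degrees(np.arcsin(-d[2]/np.linalg.norm(d))),"head",np.degrees(np.arctan2(d[1],d[0])))
f=lambda u,v:atz(T,(100+u/1.5686,150+v/1.5696),.01)
for a,b in (((502,129),(641,123)),((508,216),(605,213.5)),):
    v=f(*a)-f(*b);print(np.degrees(np.arctan2(v[1],v[0])),np.linalg.norm(v))
v=f(502,129)-f(508,216);print("short",np.degrees(np.arctan2(v[1],v[0]))+90,np.linalg.norm(v))
```

```text
back [ 0.5124 -0.4812  0.3494] [1.3, 1.3]
0.13440614649198607 tilt 26.77734738602163 head 90.00561296744135
90.88844756442123 0.2040133874360976
89.93480396090013 0.14062253020337664
short 91.13299005960837 0.12754431416983725
```

>>> play_rows([
  {"angular": [0, 0, 0.12], "offset": [2, 4, 3], "claw": 0.7},
  {"angular": [0, 0, 0.24], "offset": [4, 8, 6], "claw": 0.7},
  {"angular": [0, 0, 0.36], "offset": [6, 12, 9], "claw": 0.7},
  {"angular": [0, 0, 0.48], "offset": [8, 16, 12], "claw": 0.7},
  {"angular": [0, 0, 0.6], "offset": [10, 20, 15], "claw": 0.7},
])

```text
clock: 5.92
ee_pos: [0.2663, -0.3603, 0.3486]
eef_rot: [0.888, 0.46, -0.0, 0.0]
wrist_force: [1.5, -1.4, -0.1]
finger_gap: 0.0724
```

>>> play_rows([
  {"angular": [0, 0, 0.12], "offset": [1.3, 3, 0], "claw": 0.7},
  {"angular": [0, 0, 0.24], "offset": [2.6, 6, 0], "claw": 0.7},
  {"angular": [0, 0, 0.36], "offset": [3.9, 9, 0], "claw": 0.7},
  {"angular": [0, 0, 0.48], "offset": [5.2, 12, 0], "claw": 0.7},
  {"angular": [0, 0, 0.6], "offset": [6.5, 15, 0], "claw": 0.7},
])

```text
clock: 6.33
ee_pos: [0.3313, -0.2104, 0.3476]
eef_rot: [0.712, 0.702, -0.0, 0.001]
wrist_force: [0.7, -0.7, 0.7]
finger_gap: 0.0725
```

>>> play_rows([
  {"angular": [0, 0, 0.12], "offset": [1.3, 3, 0], "claw": 0.7},
  {"angular": [0, 0, 0.24], "offset": [2.6, 6, 0], "claw": 0.7},
  {"angular": [0, 0, 0.36], "offset": [3.9, 9, 0], "claw": 0.7},
  {"angular": [0, 0, 0.48], "offset": [5.2, 12, 0], "claw": 0.7},
  {"angular": [0, 0, 0.6], "offset": [6.5, 15, 0], "claw": 0.7},
])

```text
clock: 6.75
ee_pos: [0.3962, -0.0604, 0.3477]
eef_rot: [0.473, 0.881, -0.0, 0.001]
wrist_force: [0.8, 0.2, -0.3]
finger_gap: 0.0726
```

>>> play_rows([
  {"angular": [0, 0, 0.12], "offset": [1.3, 3, 0], "claw": 0.7},
  {"angular": [0, 0, 0.24], "offset": [2.6, 6, 0], "claw": 0.7},
  {"angular": [0, 0, 0.36], "offset": [3.9, 9, 0], "claw": 0.7},
  {"angular": [0, 0, 0.48], "offset": [5.2, 12, 0], "claw": 0.7},
  {"angular": [0, 0, 0.6], "offset": [6.5, 15, 0], "claw": 0.7},
])

```text
clock: 7.17
ee_pos: [0.4613, 0.0894, 0.3477]
eef_rot: [0.192, 0.981, -0.0, 0.001]
wrist_force: [0.5, 0.4, -0.7]
finger_gap: 0.0727
```

>>> play_rows([
  {"angular": [0, 0, 0.12], "offset": [1.3, 3, -2], "claw": 0.7},
  {"angular": [0, 0, 0.24], "offset": [2.6, 6, -4], "claw": 0.7},
  {"angular": [0, 0, 0.36], "offset": [3.9, 9, -6], "claw": 0.7},
  {"angular": [0, 0, 0.48], "offset": [5.2, 12, -8], "claw": 0.7},
  {"angular": [0, 0, 0.51], "offset": [6.1, 12.1, -10], "claw": 0.7},
])

```text
clock: 7.58
ee_pos: [0.5205, 0.2171, 0.2464]
eef_rot: [-0.066, 0.998, 0.004, -0.0]
wrist_force: [-0.2, 0.2, 0.7]
finger_gap: 0.0727
```

```bash
cat >> h.py <<'E'
def wray(p,st,px):
    K=np.array(p["K"]);d=np.array([(px[0]-K[0,2])/K[0,0],(px[1]-K[1,2])/K[1,1]]);r=np.linalg.norm(d)
    v=np.array([*(d/r*np.sin(r)),np.cos(r)]) if r>0 else np.array([0,0,1.])
    W=np.eye(4);W[:3,:3]=R.from_quat(st["eef_rot"]).as_matrix();W[:3,3]=st["ee_pos"];C=W@np.array(p["T_tool_cam"])
    return C[:3,3],C[:3,:3]@v
def watz(p,st,px,z):
    o,d=wray(p,st,px);return o+d*(z-o[2])/d[2]
E
python3 - <<'E'
from h import *
import pickle
st=read_state();p=snapshot("wrist");print(st["ee_pos"],st["dq"])
pickle.dump((st,{k:v for k,v in p.items()}),open("w1.pkl","wb"))
cv2.imwrite("pics/w1.png",p["pixels"]);print(p["K"],np.round(p["T_tool_cam"],3).tolist())
for t in ("propeller_stirrer","propeller_nose","stirrer_rack"):
    for r in tip_of(t,p)[:2]: print(t,r["pixel"],r["conf"],watz(p,st,r["pixel"],.085 if "prop" in t else 0).round(4))
E
```

```text
[0.5204862  0.2171433  0.24642376] [-0.01980071  0.32722516  0.09551606  0.1862994   0.28188071 -0.36207436
  0.21310743]
[[371.64829954   0.         318.73164109]
 [  0.         371.64829954 240.54313241]
 [  0.           0.           1.        ]] [[-0.0, -0.961, -0.277, 0.071], [1.0, -0.0, -0.001, -0.0], [0.001, -0.277, 0.961, -0.142], [0.0, 0.0, 0.0, 1.0]]
propeller_stirrer [357.6, 254.7] 0.9 [0.5454 0.2551 0.085 ]
propeller_nose [355.5, 363.5] 0.98 [0.6574 0.2726 0.085 ]
stirrer_rack [346.4, 228.7] 0.63 [0.5443 0.2518 0.    ]
```

View pics/w1.png

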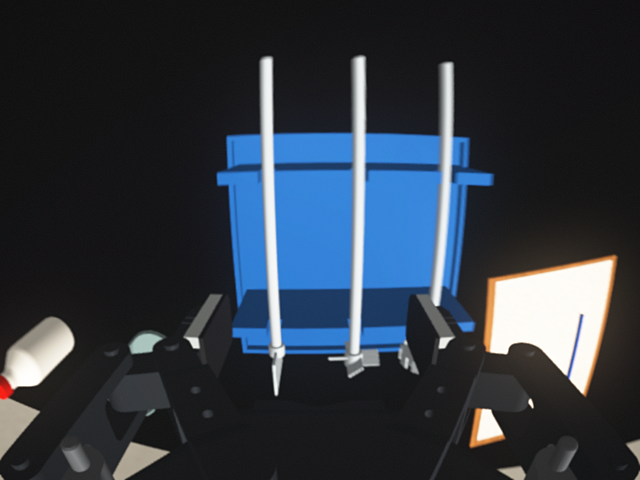

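Wrist view: the propeller shaft runs from the tail at (359,57) to the hub at (355,355). The propeller is in the middle notch, with the paddle to the left and the disc to the right. Now I'll fit the shaft's line.

Run:
```python
from h import *
st=read_state();p=snapshot("wrist");g=p["pixels"].min(2).astype(float)
pts=[]
for v in list(range(70,160,10))+list(range(190,290,10)):
    w=np.where(g[v,335:385]>130)[0]
    if 5<len(w)<25: pts.append(watz(p,st,(335+w.mean(),v),.0875)[:2])
pts=np.array(pts);c=np.polyfit(pts[:,0],pts[:,1],1);print(len(pts),"resid mm",1e3*np.abs(np.polyval(c,pts[:,0])-pts[:,1]).max(),"heading",np.degrees(np.arctan(c[0])),"y at .545",np.polyval(c,.545))
v=np.where(g[30:100,359]>130)[0][0]+30
print("tail",watz(p,st,(359,v),.085).round(4))
print(st["ee_pos"],np.abs(st["dq"]).max(),R.from_quat(st["eef_rot"]).as_matrix().round(3).tolist())
```

```text
19 resid mm 0.4018419727377931 heading 7.840018069207792 y at .545 0.2556286247000906Traceback (most recent call last):
  File "<stdin>", line 8, in <module>
IndexError: index 0 is out of bounds for axis 0 with size 0
```

>>> play_rows([
  {"angular": [0, 0, 0], "offset": [2.4, 3.7, 0], "claw": 0.5},
  {"angular": [0, 0, 0], "offset": [2.4, 3.7, -3], "claw": 0.5},
  {"angular": [0, 0, 0], "offset": [2.4, 3.7, -6], "claw": 0.5},
  {"angular": [0, 0, 0], "offset": [2.4, 3.7, -8], "claw": 0.5},
  {"angular": [0, 0, 0], "offset": [2.4, 3.7, -8], "claw": 0.5},
])

```text
clock: 8.25
ee_pos: [0.5444, 0.2429, 0.1645]
eef_rot: [-0.058, 0.998, -0.002, -0.003]
wrist_force: [-0.1, -0.9, -0.8]
finger_gap: 0.064
```

Run:
```python
from h import *
st=read_state();print(st["ee_pos"],st["finger_gap"],np.abs(st["dq"]).max(),R.from_quat(st["eef_rot"]).as_matrix().round(3).tolist())
```

```text
[0.54439283 0.24291192 0.16454063] 0.06403958347653456 0.07500965806829886 [[-0.993, -0.116, -0.005], [-0.116, 0.993, -0.005], [0.005, -0.004, -1.0]]
```

>>> play_rows([
  {"angular": [0, 0, 0.02], "offset": [0, 1.0, 0], "claw": 0.4},
  {"angular": [0, 0, 0.02], "offset": [0, 1.0, 0], "claw": 0.4},
  {"angular": [0, 0, 0.02], "offset": [0, 1.0, 0], "claw": 0.4},
])

```text
clock: 8.5
ee_pos: [0.5468, 0.2581, 0.1705]
eef_rot: [-0.069, 0.998, 0.002, 0.002]
wrist_force: [-0.9, 0.0, 0.1]
finger_gap: 0.06
```

Run:
```python
from h import *
st=read_state();print(st["clock"],st["ee_pos"],st["finger_gap"],np.abs(st["dq"]).max(),R.from_quat(st["eef_rot"]).as_matrix().round(3).tolist())
```

```text
8.5 [0.54679629 0.25805311 0.17053029] 0.0599520856268088 0.012764796723601078 [[-0.99, -0.139, 0.004], [-0.139, 0.99, 0.003], [-0.005, 0.003, -1.0]]
```

>>> play_rows([
  {"angular": [0, 0, 0], "offset": [-0.1, -0.2, -3], "claw": 0.3},
  {"angular": [0, 0, 0], "offset": [-0.1, -0.2, -6], "claw": 0.3},
  {"angular": [0, 0, 0], "offset": [-0.1, -0.2, -9], "claw": 0.3},
  {"angular": [0, 0, 0], "offset": [-0.1, -0.2, -10.4], "claw": 0.3},
  {"angular": [0, 0, 0], "offset": [-0.1, -0.2, -10.4], "claw": 0.3},
])

```text
clock: 8.92
ee_pos: [0.5436, 0.2524, 0.0611]
eef_rot: [-0.069, 0.998, -0.001, -0.002]
wrist_force: [-0.7, -1.0, 0.1]
finger_gap: 0.0557
```

Run:
```python
from h import *
st=read_state();p=snapshot("wrist");cv2.imwrite("pics/w2.png",p["pixels"]);st2=read_state()
print(st["ee_pos"],st2["ee_pos"],st["wrist_force"])
```

```text
[0.54356306 0.2523577  0.06106795] [0.54483109 0.25357613 0.06330017] [-0.69775512 -1.01021119  0.12766413]
```

View pics/w2.png

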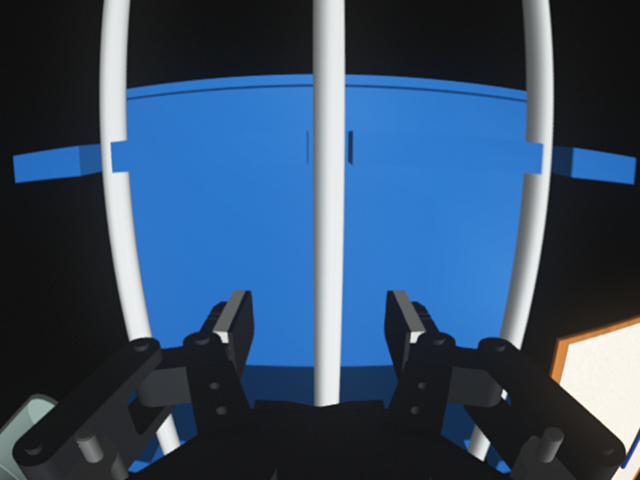

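The wrist view shows the shaft at column 328 between the pads (252 and 386, middle at 319), so it sits 2–3 mm towards +y. I'll shift a little and close.

>>> play_rows([
  {"angular": [0, 0, 0], "offset": [0, 0.25, 0], "claw": 0.3},
  {"angular": [0, 0, 0], "offset": [0, 0.25, 0], "claw": -1},
  {"angular": [0, 0, 0], "offset": [0, 0.25, 0], "claw": -1},
  {"angular": [0, 0, 0], "offset": [0, 0.25, 0], "claw": -1},
  {"angular": [0, 0, 0], "offset": [0, 0.25, 0], "claw": -1},
], squeeze=80)

```text
clock: 9.38
ee_pos: [0.5456, 0.2568, 0.0646]
eef_rot: [-0.069, 0.998, 0.0, 0.001]
wrist_force: [-1.2, 1.0, 7.4]
finger_gap: 0.008
```

>>> play_rows([
  {"angular": [0, 0, 0], "offset": [0, 0, 0], "claw": -1},
  {"angular": [0, 0, 0], "offset": [0, 0, 0], "claw": -1},
  {"angular": [0, 0, 0], "offset": [0, 0, 0], "claw": -1},
])

```text
clock: 9.63
ee_pos: [0.5455, 0.2569, 0.0646]
eef_rot: [-0.069, 0.998, 0.0, 0.001]
wrist_force: [-0.5, -0.9, 6.5]
finger_gap: 0.0075
```

>>> play_rows([
  {"angular": [0, 0, 0], "offset": [0, 0, 1.5], "claw": -1},
  {"angular": [0, 0, 0], "offset": [0, 0, 3.5], "claw": -1},
  {"angular": [0, 0, 0], "offset": [0, 0, 6], "claw": -1},
  {"angular": [0, 0, 0], "offset": [0, 0, 8], "claw": -1},
  {"angular": [0, 0, 0], "offset": [0, 0, 10], "claw": -1},
])

```text
clock: 10.05
ee_pos: [0.5442, 0.256, 0.1633]
eef_rot: [-0.069, 0.998, -0.0, -0.001]
wrist_force: [0.6, 1.0, -2.5]
finger_gap: 0.0074
```

Run:
```python
from h import *
st=read_state();p=snapshot("wrist");q=snapshot("side")
cv2.imwrite("pics/w3.png",np.hstack([cv2.resize(p["pixels"],(400,300)),cv2.resize(q["pixels"][120:300,150:390],(400,300))]))
print(st["ee_pos"],st["wrist_force"],st["finger_gap"])
```

```text
[0.5442495  0.25603818 0.16328329] [ 0.58403879  1.0178311  -2.47829357] 0.007434426599297098
```

View pics/w3.png

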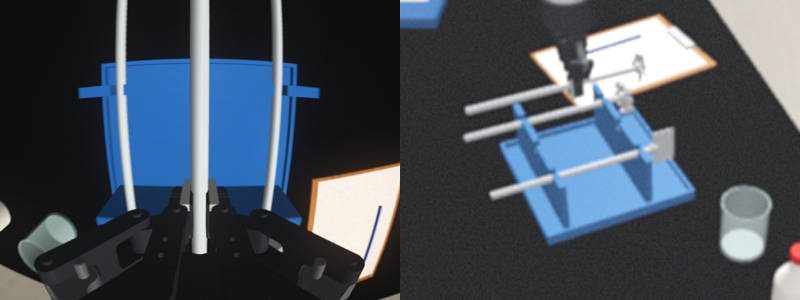

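The stirrer is held, level and clear of the rack. Next I lift higher, turn −97.6° about z and move over.

>>> play_rows([
  {"angular": [0, 0, 0], "offset": [0, 0, 3], "claw": -1},
  {"angular": [0, 0, 0], "offset": [0, 0, 6], "claw": -1},
  {"angular": [0, 0, -0.1], "offset": [-0.2, -1, 9], "claw": -1},
  {"angular": [0, 0, -0.2], "offset": [-0.4, -3, 11.5], "claw": -1},
  {"angular": [0, 0, -0.3], "offset": [-0.6, -5, 13.5], "claw": -1},
], squeeze=90)

```text
clock: 10.57
ee_pos: [0.5382, 0.207, 0.2983]
eef_rot: [0.082, 0.997, 0.0, -0.001]
wrist_force: [0.3, -0.7, -2.5]
finger_gap: 0.0069
```

>>> play_rows([
  {"angular": [0, 0, -0.1], "offset": [-0.2, -1.3, 0], "claw": -1},
  {"angular": [0, 0, -0.2], "offset": [-0.4, -2.6, 0], "claw": -1},
  {"angular": [0, 0, -0.3], "offset": [-0.6, -4, 0], "claw": -1},
  {"angular": [0, 0, -0.4], "offset": [-0.8, -5.3, 0], "claw": -1},
  {"angular": [0, 0, -0.5], "offset": [-1.0, -6.6, 0], "claw": -1},
])

```text
clock: 10.98
ee_pos: [0.528, 0.1391, 0.2958]
eef_rot: [0.327, 0.945, -0.001, -0.002]
wrist_force: [1.1, -0.2, -2.2]
finger_gap: 0.007
```

>>> play_rows([
  {"angular": [0, 0, -0.1], "offset": [-0.2, -1.3, 0], "claw": -1},
  {"angular": [0, 0, -0.2], "offset": [-0.4, -2.6, 0], "claw": -1},
  {"angular": [0, 0, -0.3], "offset": [-0.6, -4, 0], "claw": -1},
  {"angular": [0, 0, -0.4], "offset": [-0.8, -5.3, 0], "claw": -1},
  {"angular": [0, 0, -0.5], "offset": [-1.0, -6.6, 0], "claw": -1},
])

```text
clock: 11.4
ee_pos: [0.5178, 0.0733, 0.2958]
eef_rot: [0.551, 0.834, -0.002, -0.002]
wrist_force: [0.3, -0.8, -3.2]
finger_gap: 0.0073
```

>>> play_rows([
  {"angular": [0, 0, -0.1], "offset": [-0.1, -1.3, 0], "claw": -1},
  {"angular": [0, 0, -0.2], "offset": [-0.2, -2.6, 0], "claw": -1},
  {"angular": [0, 0, -0.3], "offset": [-0.4, -3, 0], "claw": -1},
  {"angular": [0, 0, -0.4], "offset": [-0.5, -3, 0], "claw": -1},
  {"angular": [0, 0, -0.4], "offset": [-0.5, -3, 0], "claw": -1},
])

```text
clock: 11.82
ee_pos: [0.5128, 0.0435, 0.296]
eef_rot: [0.705, 0.709, -0.002, -0.001]
wrist_force: [-0.3, -0.3, -2.9]
finger_gap: 0.0068
```

Run:
```python
from h import *
st=read_state();print(st["ee_pos"],st["finger_gap"],st["q"].__repr__(),R.from_quat(st["eef_rot"]).as_matrix().round(3).tolist())
```

```text
[0.51280174 0.0434735  0.29597179] 0.006821993936399295 array([ 0.28013723,  0.25167162, -0.5052238 ,  1.46285236,  0.12144357,
        1.46258369, -0.21948361]) [[-0.006, 1.0, -0.004], [1.0, 0.006, -0.001], [-0.001, -0.004, -1.0]]
```

>>> play_rows([
  {"angular": [-0.115, 0, 0], "offset": [0, -2, 0], "claw": -1},
  {"angular": [-0.23, 0, 0], "offset": [0, -4, 0], "claw": -1},
  {"angular": [-0.345, 0, 0], "offset": [0, -6, 0], "claw": -1},
  {"angular": [-0.46, 0, 0], "offset": [0, -8, 0], "claw": -1},
  {"angular": [-0.46, 0, 0], "offset": [0, -9, 0], "claw": -1},
])

```text
clock: 12.23
ee_pos: [0.5128, -0.0409, 0.2943]
eef_rot: [0.68, 0.697, -0.164, 0.158]
wrist_force: [-0.6, 1.3, -3.8]
finger_gap: 0.0069
```

>>> play_rows([
  {"angular": [0, 0, 0], "offset": [0, -1, -3], "claw": -1},
  {"angular": [0, 0, 0], "offset": [0, -2, -6], "claw": -1},
  {"angular": [0, 0, 0], "offset": [0, -3, -9], "claw": -1},
  {"angular": [0, 0, 0], "offset": [0, -4, -12], "claw": -1},
  {"angular": [0, 0, 0], "offset": [0, -4, -14], "claw": -1},
])

```text
clock: 12.65
ee_pos: [0.5113, -0.0893, 0.1548]
eef_rot: [0.686, 0.691, -0.164, 0.158]
wrist_force: [-0.4, -0.9, -3.0]
finger_gap: 0.0072
```

Run:
```python
from h import *
S=snapshot("side");st=read_state();T=snapshot("top")
print(st["clock"],st["ee_pos"],st["finger_gap"],R.from_quat(st["eef_rot"]).as_matrix().round(3).tolist())
for t in ("propeller_nose","camera_lens"):
    a=tip_of(t,S);b=tip_of(t,T)
    for x in a[:2]:
        for y in b[:2]: X,e=tri([S,T],[x["pixel"],y["pixel"]]);print(t,np.round(x["pixel"],1),np.round(y["pixel"],1),x["conf"],y["conf"],X.round(4),e)
cv2.imwrite("pics/s4.png",np.vstack([cv2.resize(S["pixels"][180:420,240:500],(520,480),interpolation=cv2.INTER_CUBIC)]))
cv2.imwrite("pics/t4.png",cv2.resize(T["pixels"][200:340,280:600],(800,350),interpolation=cv2.INTER_CUBIC))
```

```text
12.7 [ 0.50918265 -0.08790728  0.15120903] 0.007149397843638142 [[-0.011, 1.0, -0.013], [0.897, 0.005, -0.441], [-0.441, -0.016, -0.897]]
camera_lens [317.5 339.2] [487.7 282.8] 0.61 0.6 [ 0.5125 -0.3597  0.2909] [1.6, 1.6]
```

View pics/s4.png

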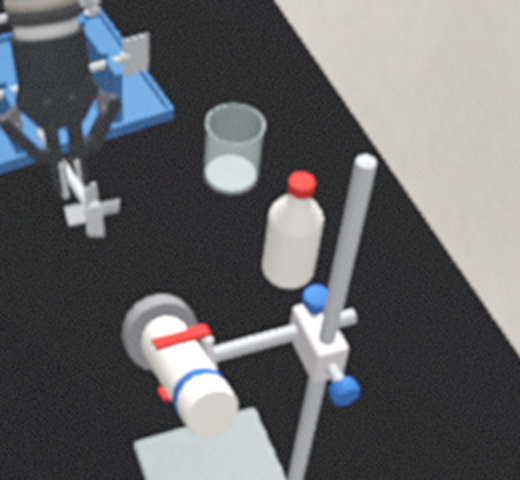

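View pics/t4.png

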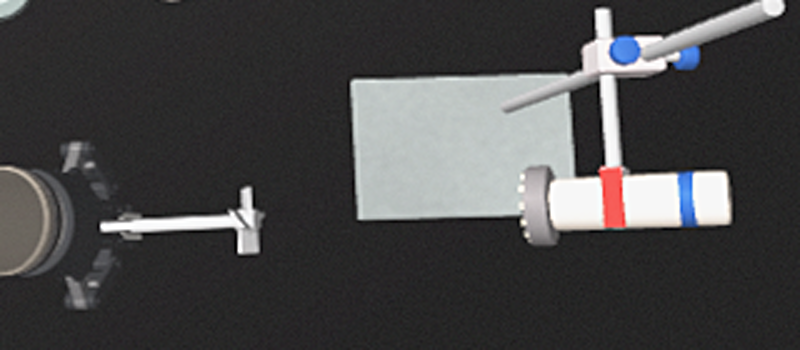

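```bash
cat > ev.py <<'E'
from h import *
h,th=np.radians(90.3),np.radians(26.8)
c=np.array([np.cos(h)*np.cos(th),np.sin(h)*np.cos(th),-np.sin(th)]);L=np.array([.5124,-.3605,.2895])
yl=np.cross([0,0,1],c);yl/=np.linalg.norm(yl);zl=np.cross(c,yl)
def rep(st,N=None):
    M=R.from_quat(st["eef_rot"]).as_matrix()
    if N is None: N=st["ee_pos"]-.02*M[:,2]-.115*M[:,0]
    d=N-L;print("nose",N.round(4),"in lens mm",(1e3*np.array([d@c,d@yl,d@zl])).round(1),"ang deg",np.degrees(np.arccos(M[:,0]@c)).round(2),"to go cm",(100*(L+.1*c-N)).round(2),"rotvec",np.cross(M[:,0],c).round(3))
E
python3 - <<'E'
from ev import *
st=read_state();print(st["clock"]);rep(st)
S=snapshot("side");T=snapshot("top")
X,e=tri([S,T],[(287.3,284),(384.8,287.6)]);print(e);rep(st,X)
# ideal lens pixel and predicted nose pixel
for p in (S,T):
    P=np.linalg.inv(np.array(p["pose"]));M=R.from_quat(st["eef_rot"]).as_matrix();N=st["ee_pos"]-.02*M[:,2]-.115*M[:,0]
    for q in (N,L,L-.134*c):
        v=np.array(p["K"])@(P[:3,:3]@q+P[:3,3]);print((v[:2]/v[2]).round(1))
E
```

```text
12.95
nose [ 0.5163 -0.1791  0.229 ] in lens mm [189.2  -4.9  27.7] ang deg 0.57 to go cm [-0.44 -9.22  1.55] rotvec [-0.009 -0.002 -0.003]
[1.7, 1.7]
nose [ 0.5105 -0.1851  0.232 ] in lens mm [182.5   0.9  27.7] ang deg 0.57 to go cm [ 0.14 -8.61  1.24] rotvec [-0.009 -0.002 -0.003]
[288.6 282.2]
[316.6 340.3]
[346.2 386.2]
[381.4 283.7]
[488.1 281.9]
[571.7 278.2]
```

>>> play_rows([
  {"angular": [0, 0, 0], "offset": [-0.2, -2, 0.3], "claw": -1},
  {"angular": [0, 0, 0], "offset": [-0.2, -4, 0.6], "claw": -1},
  {"angular": [-0.005, 0, 0], "offset": [-0.2, -6, 0.9], "claw": -1},
  {"angular": [-0.005, 0, 0], "offset": [-0.2, -7.5, 1.2], "claw": -1},
  {"angular": [-0.005, 0, 0], "offset": [-0.2, -8.5, 1.4], "claw": -1},
])

```text
clock: 13.47
ee_pos: [0.5123, -0.1725, 0.1741]
eef_rot: [0.686, 0.69, -0.163, 0.163]
wrist_force: [0.4, -0.0, -3.8]
finger_gap: 0.007
```

>>> play_rows([
  {"angular": [0, 0, 0], "offset": [0, 0, 0], "claw": -1},
  {"angular": [0, 0, 0], "offset": [0, 0, 0], "claw": -1},
  {"angular": [0, 0, 0], "offset": [0, 0, 0], "claw": -1},
  {"angular": [0, 0, 0], "offset": [0, 0, 0], "claw": -1},
])

```text
clock: 13.8
ee_pos: [0.5123, -0.1685, 0.1722]
eef_rot: [0.684, 0.692, -0.163, 0.162]
wrist_force: [-0.1, 0.3, -2.8]
finger_gap: 0.0069
```

Run:
```python
from ev import *
st=read_state();print(st["clock"],st["ee_pos"]);rep(st)
S=snapshot("side");T=snapshot("top");st=read_state();print(st["ee_pos"]);rep(st)
for t in ("propeller_nose","camera_lens"):
  for n,p in (("S",S),("T",T)):
    print(t,n,[(np.round(r["pixel"],1).tolist(),round(r["conf"],2)) for r in tip_of(t,p)[:2]])
a=cv2.resize(S["pixels"][265:405,265:380],(493,600),interpolation=cv2.INTER_CUBIC)
cv2.imwrite("pics/s5.png",a)
cv2.imwrite("pics/t5.png",cv2.resize(T["pixels"][235:325,400:590],(800,379),interpolation=cv2.INTER_CUBIC))
```

```text
13.8 [ 0.51231471 -0.16847213  0.17215921]
nose [ 0.5136 -0.2624  0.2415] in lens mm [109.2  -1.7   1.4] ang deg 0.46 to go cm [-0.17 -0.89  0.29] rotvec [-0.004 -0.003 -0.006]
[ 0.51217612 -0.16900898  0.17214118]
nose [ 0.5135 -0.2629  0.2415] in lens mm [108.8  -1.6   1.2] ang deg 0.43 to go cm [-0.15 -0.84  0.29] rotvec [-0.003 -0.003 -0.006]
propeller_nose S [([295.2, 312.3], 0.97)]
propeller_nose T [([430.6, 285.9], 0.87)]
camera_lens S [([316.5, 341.6], 0.94)]
camera_lens T [([488.8, 281.3], 0.6)]
```

View pics/s5.png

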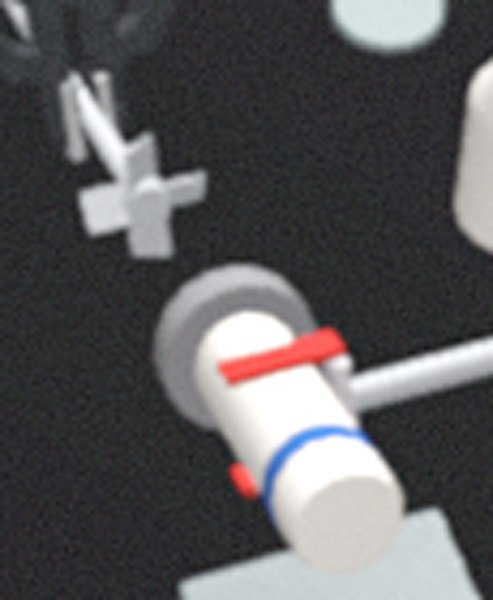

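View pics/t5.png

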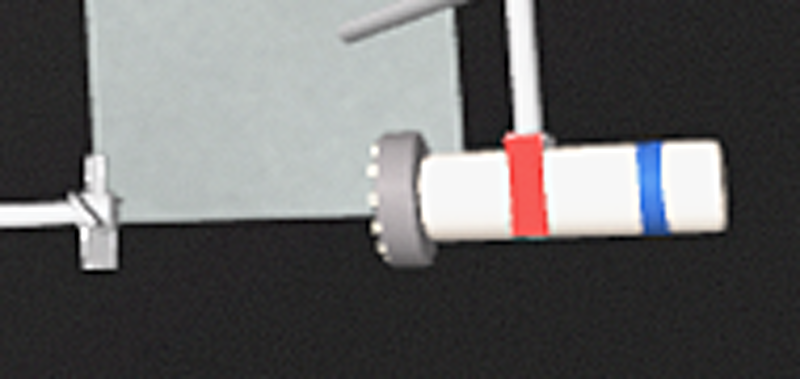

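Run:
```python
from ev import *
S=snapshot("side");T=snapshot("top");st=read_state();print(st["ee_pos"]);rep(st)
for a,b in (((299.7,310.7),(428,284.9)),((295.2,312.3),(430.6,285.9))):
    X,e=tri([S,T],[a,b]);print(e);rep(st,X)
M=R.from_quat(st["eef_rot"]).as_matrix();N=st["ee_pos"]-.02*M[:,2]-.115*M[:,0]
for p in (S,T):
    P=np.linalg.inv(np.array(p["pose"]))
    for q in (N,L,L+.015*-c,L-.134*c):
        v=np.array(p["K"])@(P[:3,:3]@q+P[:3,3]);print((v[:2]/v[2]).round(1),end=" ")
for t in ("propeller_nose","camera_lens"):
  for n,p in (("S",S),("T",T)):
    print(t,n,[(np.round(r["pixel"],1).tolist(),round(r["conf"],2)) for r in tip_of(t,p)[:1]])
```

```text
[ 0.51190659 -0.17026577  0.17228238]
nose [ 0.513  -0.2641  0.2417] in lens mm [107.6  -1.1   0.8] ang deg 0.31 to go cm [-0.11 -0.72  0.27] rotvec [-0.003 -0.002 -0.004]
[1.1, 1.1]
nose [ 0.5124 -0.2633  0.2458] in lens mm [106.5  -0.5   4.9] ang deg 0.31 to go cm [-0.04 -0.8  -0.14] rotvec [-0.003 -0.002 -0.004]
[2.3, 2.3]
nose [ 0.5069 -0.2668  0.2484] in lens mm [102.2   5.    5.6] ang deg 0.31 to go cm [ 0.5  -0.45 -0.4 ] rotvec [-0.003 -0.002 -0.004]
[299.6 312.6] [316.6 340.3] [319.4 344.7] [346.2 386.2] [428.1 284. ] [488.1 281.9] [496.9 281.6] [571.7 278.2] propeller_nose S [([294.8, 313.2], 0.72)]
propeller_nose T [([429.9, 282.0], 0.82)]
camera_lens S [([317.8, 341.7], 0.6)]
camera_lens T [([486.0, 279.9], 0.91)]
```

>>> play_rows([
  {"angular": [0, 0, 0], "offset": [0, -0.3, 0], "claw": -1},
  {"angular": [0, 0, 0], "offset": [0, -0.6, 0], "claw": -1},
  {"angular": [0, 0, 0], "offset": [0, -0.6, 0], "claw": -1},
  {"angular": [0, 0, 0], "offset": [0, -0.6, 0], "claw": -1},
  {"angular": [0, 0, 0], "offset": [0, -0.6, 0], "claw": -1},
])

```text
clock: 14.82
ee_pos: [0.5118, -0.1765, 0.1723]
eef_rot: [0.685, 0.691, -0.164, 0.162]
wrist_force: [0.1, 0.5, -4.6]
finger_gap: 0.0072
```

>>> play_rows([
  {"angular": [0, 0, 0], "offset": [0, 0, 0], "claw": -1},
  {"angular": [0, 0, 0], "offset": [0, 0, 0], "claw": -1},
  {"angular": [0, 0, 0], "offset": [0, 0, 0], "claw": -1},
  {"angular": [0, 0, 0], "offset": [0, 0, 0], "claw": -1},
  {"angular": [0, 0, 0], "offset": [0, 0, 0], "claw": -1},
])

```text
clock: 15.23
ee_pos: [0.5119, -0.1764, 0.1723]
eef_rot: [0.685, 0.691, -0.164, 0.162]
wrist_force: [0.3, -0.1, -2.3]
finger_gap: 0.007
```

>>> play_rows([
  {"angular": [0, 0, 0], "offset": [0, 0, 0], "claw": -1},
  {"angular": [0, 0, 0], "offset": [0, 0, 0], "claw": -1},
  {"angular": [0, 0, 0], "offset": [0, 0, 0], "claw": -1},
  {"angular": [0, 0, 0], "offset": [0, 0, 0], "claw": -1},
  {"angular": [0, 0, 0], "offset": [0, 0, 0], "claw": -1},
])

```text
clock: 15.65
ee_pos: [0.5119, -0.1764, 0.1724]
eef_rot: [0.685, 0.691, -0.164, 0.162]
wrist_force: [0.4, -0.1, -2.5]
finger_gap: 0.0074
```

Run:
```python
from ev import *
for i in range(3):
    st=read_state();rep(st);T=snapshot("top");S=snapshot("side")
    a,b=tip_of("propeller_nose",S),tip_of("propeller_nose",T)
    if a and b: X,e=tri([S,T],[a[0]["pixel"],b[0]["pixel"]]);print(e);rep(st,X)
print(st["clock"],np.abs(st["dq"]).max())
```

```text
nose [ 0.5129 -0.2703  0.2418] in lens mm [102.   -1.   -1.9] ang deg 0.3 to go cm [-0.1  -0.1   0.26] rotvec [-0.003 -0.002 -0.004]
[1.7, 1.7]
nose [ 0.5119 -0.2734  0.2446] in lens mm [98.   0.  -0.8] ang deg 0.3 to go cm [-0.    0.22 -0.02] rotvec [-0.003 -0.002 -0.004]
nose [ 0.513  -0.2702  0.2418] in lens mm [102.1  -1.   -1.9] ang deg 0.3 to go cm [-0.1  -0.1   0.26] rotvec [-0.003 -0.002 -0.004]
[2.8, 2.8]
nose [ 0.5099 -0.2698  0.2483] in lens mm [99.5  2.   4.1] ang deg 0.3 to go cm [ 0.2  -0.14 -0.39] rotvec [-0.003 -0.002 -0.004]
nose [ 0.5129 -0.2703  0.2418] in lens mm [102.   -1.   -1.9] ang deg 0.3 to go cm [-0.1  -0.1   0.26] rotvec [-0.003 -0.002 -0.004]
[1.8, 1.8]
nose [ 0.5131 -0.2734  0.246 ] in lens mm [97.4 -1.2  0.5] ang deg 0.3 to go cm [-0.12  0.21 -0.16] rotvec [-0.003 -0.002 -0.004]
16.05 0.002501620075500795
```

The arm is still and the measurements agree to within a few millimetres, so I'm handing it in.

```bash
python3 -c "
from rig import *
print(sign_off())"
```

```text
the job is handed in; nothing more can be done
None
```

I took the propeller stirrer from the middle notch, lifted it clear of the rack, and held it up to the inspection camera at about 16 s of the 32 s allowed. The job is handed in; no verdict was reported.

| Last check | From arm readings | From camera pictures (3 pairs) | Allowed |
|---|---|---|---|
| Nose in front of lens | 102 mm | 97 to 100 mm | 80 to 120 mm |
| Sideways off the line of sight | -1 mm | -1 to +2 mm | ±13 mm |
| Up or down off the line of sight | -2 mm | -1 to +4 mm | ±13 mm |
| Shaft angle to the line of sight | 0.3° | not measured | 8° |

- **Grip and stillness:** The arm was at rest, with joint speeds at or below 0.003 rad/s. The grip was set to 90 N. The finger opening read about 7 mm on a 10 mm shaft, but the hold stayed steady throughout.
- **Disagreements:** The two nose estimates differed by up to about 6 mm in height. The lens line comes from my measurement of the camera barrel, about 26.8° below level and probably good to 1 to 2°. The front glass came out 134 mm from the barrel's back end, although the barrel is given as 112 mm, so the distance to the lens is less certain than the sideways and up/down figures.
- **Surroundings:** I planned the paths to stay clear of the camera, stand, beaker and bottle, and saw no unexpected wrist forces. I did not measure the other stirrers, beaker and bottle again at the end.

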